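# Sort mixed dock candles on the pin stand

### The arm

A 7-joint arm with a two-finger parallel gripper is mounted at the origin on the work surface. World frame = base frame: x ahead of the robot, y to its left, z up, the work surface at z = 0. Lengths are in m, angles in rad, forces in N, time in s.
With the tool pointing down it reaches from about 0.4 to 0.875 m from the base axis. Payload 19.3 kg.
Tool frame: the origin (TCP) lies at the very end of the fingers, on their centre line; the grasp point (between the pads) lies 19 mm behind it (tcp_to_grasp is the distance from the TCP to the grasp point, in m); z points along the fingers, y is the line along which they close (so a half turn about z gives the same grasp; the last joint's range is limited). The gripper opens to 85 mm and grips with 20 to 120 N. Pads are 22 mm wide; open, the fingers measure 114 mm over their backs; the gripper's body (76 mm by 85 mm) begins 54 mm behind the grasp point. The pads swing forward as they close: fully open they stand 13 mm farther back than shut.
Start: joints at [1.116, 0.521, -0.036, 1.599, 0.021, 1.021, -0.113], TCP at [0.235, -0.579, 0.231] pointing down, gripper open.
Joint ranges: [-2.91, 2.91], [-0.3, 2.13], [-1.5, 1.42], [0.17, 2.43], [-1.26, 4.41], [0.16, 1.93], [-2.52, 2.52]. Speed limits (rad/s): [1.89, 1.89, 2.39, 2.39, 3.01, 3.01, 3.01].

### API

Orientations are given as [roll, pitch, yaw] about the fixed x, y, z axes, in that order (R = Rz(yaw) Ry(pitch) Rx(roll)).
In Python, from bench import read_state, snapshot, camera_info, finish_job, tcp_to_grasp gives the robot as it stands. The module is installed in compiled form; this text tells all that it offers.
- The arm moves only by the shell command python3 -m inch 'ROWS' [FORCE]. ROWS is JSON, a list that holds one entry, the list of rows, each a list of 7 numbers: the shift along the tool's x, y, z in mm, then the turn, a rotation vector about the tool's x, y, z in rad, then the finger opening in mm, from 0 to 85.4. A call has 1 to 8 rows; each row is the pose to reach, as a shift and turn from the pose commanded when the call began, along the tool's axes at that moment; what a row does not reach only later rows make up. A row lasts 1/12 s, in which the tool goes at most 41.7 mm and 7.16 degrees, less where a joint would pass 70% of its speed; a pose out of reach is approached as far as the arm can. A call with a gripper value outside its range is refused whole. The fingers move at their own pace and stop on an object; FORCE is the grip in N (left out, the last holds). Time passes only in rows, so rows that repeat a pose let the fingers close. It gives the time, the measured TCP pose, the force, the opening and the grip force at its end, in the units of the state.
- read_state(): the state, without advancing time (a new reading comes with each control period).
- snapshot(name): name is "scene" or "top" or "wrist"; returns the picture (384x512x3 uint8, red, green, blue); there is no depth.
- camera_info(name): a dict with "intrinsics" (3x3 intrinsics, pixels), "origin" and "rotation" of the camera in the world; the wrist camera has in their place "hand_eye" (4x4, takes a point from camera to tool coordinates, whose origin is the TCP and whose axes are the flange's). Camera axes: x right, y down, z forward; pixel columns grow to the right and rows downward; lengths in m; the calibration is good to about 2 mm. A picture is of the moment at which its call begins: read the wrist's pose just before it. camera_info takes no time and is no camera call.
- finish_job(): hands the job in; it is judged then, once.
The state is a dict: "clock": time; "joint_positions": joint angles; "joint_vel": joint speeds; "joint_efforts": joint torques, N m; "position": TCP position; "eef_rot": TCP orientation; "wrist_force": force on the tool from outside, world axes, zero at the start; "ft_torque": the same for the moment, N m; "gripper_width": finger opening in m; "finger_force": force on a finger pad.
Only numpy, scipy, OpenCV 4.12 (cv2) and the standard library are available. Lean on these libraries where they do the work, as an engineer would, in place of code of your own. Each camera call takes 0.05 s, during which the arm holds its last target. There are 200 camera calls.

### The job

Two kinds of rechargeable candle that look alike have been mixed up in the charging dock: draw each one straight up out of its keyed place without dragging the dock about, and slide it down the brass pin of the stand to try its fit. Candles that go all the way down, foot on the stone, go upright into the blue tray; candles that stop short go upright into the white tray. Leave the dock and the pin empty, let no candle topple, and leave the jar, the coasters and the mug where they are.

Things in the scene. Friction and masses are not known exactly. Their poses are not given: they have to be found in the camera images.
- candle_1: square ivory pillar candle, 34x34 mm, 120 tall (+13 mm flame), on a pale foot 50 (x) by 56 (y) by 24 high with an upright T-groove in each y face; 0.13-0.24 kg. Origin: centre of the underside, z up. A 21 mm blind socket runs up from below, 70 mm deep, or barred at 40; outside all look alike. Pinch the pillar by its x faces: between neighbours (y) is no room for fingers
- candle_2: square ivory pillar candle, 34x34 mm, 120 tall (+13 mm flame), on a pale foot 50 (x) by 56 (y) by 24 high with an upright T-groove in each y face; 0.13-0.24 kg. Origin: centre of the underside, z up. A 21 mm blind socket runs up from below, 70 mm deep, or barred at 40; outside all look alike. Pinch the pillar by its x faces: between neighbours (y) is no room for fingers
- candle_3: square ivory pillar candle, 34x34 mm, 120 tall (+13 mm flame), on a pale foot 50 (x) by 56 (y) by 24 high with an upright T-groove in each y face; 0.13-0.24 kg. Origin: centre of the underside, z up. A 21 mm blind socket runs up from below, 70 mm deep, or barred at 40; outside all look alike. Pinch the pillar by its x faces: between neighbours (y) is no room for fingers
- candle_4: square ivory pillar candle, 34x34 mm, 120 tall (+13 mm flame), on a pale foot 50 (x) by 56 (y) by 24 high with an upright T-groove in each y face; 0.13-0.24 kg. Origin: centre of the underside, z up. A 21 mm blind socket runs up from below, 70 mm deep, or barred at 40; outside all look alike. Pinch the pillar by its x faces: between neighbours (y) is no room for fingers
- candle_5: square ivory pillar candle, 34x34 mm, 120 tall (+13 mm flame), on a pale foot 50 (x) by 56 (y) by 24 high with an upright T-groove in each y face; 0.13-0.24 kg. Origin: centre of the underside, z up. A 21 mm blind socket runs up from below, 70 mm deep, or barred at 40; outside all look alike. Pinch the pillar by its x faces: between neighbours (y) is no room for fingers
- dock: charging dock: loose oak board 84 (x) by 344 (y) by 12 mm, 1.4 kg; five places in a row at y = -124, -62, 0, 62, 124 mm, some empty. Feet stand on the board, x along its x. Dark T-headed keys 24 mm high between places and at the ends fill the feet's grooves with 1.5-2 mm play: a foot leaves only straight up, free after 24 mm. Origin: centre of the underside
- stand: loose pale stone disc, 120 mm across, 16 thick, 0.9 kg; upright brass pin in its middle, 15 thick, 60 high above the stone (tip 76 mm up), last 10 mm tapered to 6. Origin: centre of the underside, on the pin's axis. A deep socket lets the foot down onto the stone (candle origin 16 mm above this origin); a short one stops with the foot 20 mm above the stone (36 mm)
- tray_blue: the blue shallow tray, 94 (x) by 270 (y) mm, blue walls 5 thick and 16 high, flat floor 5 thick; inside 84x260, room for four candles in a row along y, their x along the tray's x. Loose, 0.6 kg. Origin: centre of the underside, z up
- tray_white: the white shallow tray, 94 (x) by 270 (y) mm, cream-white walls 5 thick and 16 high, flat floor 5 thick; inside 84x260, room for four candles in a row along y, their x along the tray's x. Loose, 0.6 kg. Origin: centre of the underside, z up
- jar: bystander: a scented candle in a lidded jar on a round foot with three brass rods, 100 mm across, 118 mm high; origin: centre of its underside
- coasters: bystander: a stack of three round blue-and-white coasters, 96 mm across, 24 mm high; origin: centre of its underside
- mug: bystander: a blue mug, 82 mm across, 92 mm high, handle on its +y side; origin: centre of its underside
Things that resemble listed ones, but are neither listed nor needed, are in the scene too. Leave any green or pink look-alike of the candle_5 alone.

How it is judged:
On the way, in this order (a step that is already met when the one before it is completed fails the run):
1. a first trial: a candle is slid down the brass pin until it stops (((horizontal distance between candle_1 and stand below 0.006 m and z of candle_1 in the frame of stand below 0.04 m and angle between candle_1's own z axis and vertical below 0.25 rad) or (horizontal distance between candle_2 and stand below 0.006 m and z of candle_2 in the frame of stand below 0.04 m and angle between candle_2's own z axis and vertical below 0.25 rad) or (horizontal distance between candle_3 and stand below 0.006 m and z of candle_3 in the frame of stand below 0.04 m and angle between candle_3's own z axis and vertical below 0.25 rad) or (horizontal distance between candle_4 and stand below 0.006 m and z of candle_4 in the frame of stand below 0.04 m and angle between candle_4's own z axis and vertical below 0.25 rad) or (horizontal distance between candle_5 and stand below 0.006 m and z of candle_5 in the frame of stand below 0.04 m and angle between candle_5's own z axis and vertical below 0.25 rad))), for 0.2 s.
2. the candle of the first trial is lifted off and taken away, leaving the pin empty (horizontal distance between each of candle_1, candle_2, candle_3, candle_4, candle_5 and stand above 0.05 m), for 0.2 s.
3. a second trial: a candle is slid down the brass pin until it stops (((horizontal distance between candle_1 and stand below 0.006 m and z of candle_1 in the frame of stand below 0.04 m and angle between candle_1's own z axis and vertical below 0.25 rad) or (horizontal distance between candle_2 and stand below 0.006 m and z of candle_2 in the frame of stand below 0.04 m and angle between candle_2's own z axis and vertical below 0.25 rad) or (horizontal distance between candle_3 and stand below 0.006 m and z of candle_3 in the frame of stand below 0.04 m and angle between candle_3's own z axis and vertical below 0.25 rad) or (horizontal distance between candle_4 and stand below 0.006 m and z of candle_4 in the frame of stand below 0.04 m and angle between candle_4's own z axis and vertical below 0.25 rad) or (horizontal distance between candle_5 and stand below 0.006 m and z of candle_5 in the frame of stand below 0.04 m and angle between candle_5's own z axis and vertical below 0.25 rad))), for 0.2 s.
4. the candle of the second trial is lifted off and taken away, leaving the pin empty (all of step 2), for 0.2 s.
5. a third trial: a candle is slid down the brass pin until it stops (((horizontal distance between candle_1 and stand below 0.006 m and z of candle_1 in the frame of stand below 0.04 m and angle between candle_1's own z axis and vertical below 0.25 rad) or (horizontal distance between candle_2 and stand below 0.006 m and z of candle_2 in the frame of stand below 0.04 m and angle between candle_2's own z axis and vertical below 0.25 rad) or (horizontal distance between candle_3 and stand below 0.006 m and z of candle_3 in the frame of stand below 0.04 m and angle between candle_3's own z axis and vertical below 0.25 rad) or (horizontal distance between candle_4 and stand below 0.006 m and z of candle_4 in the frame of stand below 0.04 m and angle between candle_4's own z axis and vertical below 0.25 rad) or (horizontal distance between candle_5 and stand below 0.006 m and z of candle_5 in the frame of stand below 0.04 m and angle between candle_5's own z axis and vertical below 0.25 rad))), for 0.2 s.
6. the candle of the third trial is lifted off and taken away, leaving the pin empty (all of step 4), for 0.2 s.
At the end, for the whole second after the job is handed in: Every candle present stands at rest and upright (within 6 degrees) on the floor of the right tray, inside its walls: those whose foot reaches the stone of the stand in the blue tray, those that a bar in the socket stops short in the white tray (((x of bar_1_geom in the frame of candle_1 above 0.007 m and x of candle_1 in the frame of tray_blue between -0.025 and 0.025 m and y of candle_1 in the frame of tray_blue between -0.113 and 0.113 m and z of candle_1 in the frame of tray_blue between 0.001 and 0.01 m and angle between candle_1's own z axis and vertical below 0.1 rad and linear speed of candle_1 below 0.02 m/s) or (x of bar_1_geom in the frame of candle_1 below 0.007 m and x of candle_1 in the frame of tray_white between -0.025 and 0.025 m and y of candle_1 in the frame of tray_white between -0.113 and 0.113 m and z of candle_1 in the frame of tray_white between 0.001 and 0.01 m and angle between candle_1's own z axis and vertical below 0.1 rad and linear speed of candle_1 below 0.02 m/s)) and ((x of bar_2_geom in the frame of candle_2 above 0.007 m and x of candle_2 in the frame of tray_blue between -0.025 and 0.025 m and y of candle_2 in the frame of tray_blue between -0.113 and 0.113 m and z of candle_2 in the frame of tray_blue between 0.001 and 0.01 m and angle between candle_2's own z axis and vertical below 0.1 rad and linear speed of candle_2 below 0.02 m/s) or (x of bar_2_geom in the frame of candle_2 below 0.007 m and x of candle_2 in the frame of tray_white between -0.025 and 0.025 m and y of candle_2 in the frame of tray_white between -0.113 and 0.113 m and z of candle_2 in the frame of tray_white between 0.001 and 0.01 m and angle between candle_2's own z axis and vertical below 0.1 rad and linear speed of candle_2 below 0.02 m/s)) and ((x of bar_3_geom in the frame of candle_3 above 0.007 m and x of candle_3 in the frame of tray_blue between -0.025 and 0.025 m and y of candle_3 in the frame of tray_blue between -0.113 and 0.113 m and z of candle_3 in the frame of tray_blue between 0.001 and 0.01 m and angle between candle_3's own z axis and vertical below 0.1 rad and linear speed of candle_3 below 0.02 m/s) or (x of bar_3_geom in the frame of candle_3 below 0.007 m and x of candle_3 in the frame of tray_white between -0.025 and 0.025 m and y of candle_3 in the frame of tray_white between -0.113 and 0.113 m and z of candle_3 in the frame of tray_white between 0.001 and 0.01 m and angle between candle_3's own z axis and vertical below 0.1 rad and linear speed of candle_3 below 0.02 m/s)) and ((x of bar_4_geom in the frame of candle_4 above 0.007 m and x of candle_4 in the frame of tray_blue between -0.025 and 0.025 m and y of candle_4 in the frame of tray_blue between -0.113 and 0.113 m and z of candle_4 in the frame of tray_blue between 0.001 and 0.01 m and angle between candle_4's own z axis and vertical below 0.1 rad and linear speed of candle_4 below 0.02 m/s) or (x of bar_4_geom in the frame of candle_4 below 0.007 m and x of candle_4 in the frame of tray_white between -0.025 and 0.025 m and y of candle_4 in the frame of tray_white between -0.113 and 0.113 m and z of candle_4 in the frame of tray_white between 0.001 and 0.01 m and angle between candle_4's own z axis and vertical below 0.1 rad and linear speed of candle_4 below 0.02 m/s)) and ((x of bar_5_geom in the frame of candle_5 above 0.007 m and x of candle_5 in the frame of tray_blue between -0.025 and 0.025 m and y of candle_5 in the frame of tray_blue between -0.113 and 0.113 m and z of candle_5 in the frame of tray_blue between 0.001 and 0.01 m and angle between candle_5's own z axis and vertical below 0.1 rad and linear speed of candle_5 below 0.02 m/s) or (x of bar_5_geom in the frame of candle_5 below 0.007 m and x of candle_5 in the frame of tray_white between -0.025 and 0.025 m and y of candle_5 in the frame of tray_white between -0.113 and 0.113 m and z of candle_5 in the frame of tray_white between 0.001 and 0.01 m and angle between candle_5's own z axis and vertical below 0.1 rad and linear speed of candle_5 below 0.02 m/s))); the robot touches nothing.
It fails at once if the dock is dragged more than 20 mm from its place, lifted or tipped (distance of dock from where it was at the start of the episode above 0.02 m or angle between dock's own z axis and vertical above 0.12 rad).
It fails at once if a candle topples (leans more than 35 degrees) (angle between any of candle_1, candle_2, candle_3, candle_4, candle_5's own z axis and vertical above 0.61 rad).
It fails at once if the jar, the coasters or the mug is moved more than 30 mm (distance of any of jar, coasters, mug from where it was at the start of the episode above 0.03 m).
Of candle_1, candle_2, candle_3, candle_4, candle_5 only 3 to 4 are there at a start; the rules pass over those that are not, and their reading is None.
At some moment in a run one of stand, tray_blue, tray_white may be knocked a few centimetres aside while the robot is not near it.
It also fails if it takes over 210 s, if anything falls off the work surface, if the arm or the gripper's body presses on something with over 40 N, if the wrist force passes 120 N, or if a joint passes its speed limit or range.

## Working session

There is one attempt and no reset: what is moved stays moved. The work goes in short steps, Python scripts to look and compute and a shell command to move; the robot and the scene stay as the last step left them, time stands still between calls to the robot, and variables do not carry over. Pictures are saved under pics/ and viewed, at most 14 in all, crops included, and the job is handed in when it is done.

```bash
mkdir -p pics
python3 - <<'E'
from bench import *
import cv2
for n in("scene","top","wrist"):
    print(n,camera_info(n))
    cv2.imwrite(f"pics/a_{n}.png",snapshot(n)[:,:,::-1])
print(read_state(),tcp_to_grasp)
E
```

```text
scene {'intrinsics': array([[350.81485758,   0.        , 260.88355082],
       [  0.        , 350.81485758, 190.33676845],
       [  0.        ,   0.        ,   1.        ]]), 'origin': array([ 1.09069885, -0.3776125 ,  0.7687947 ]), 'rotation': array([-2.33534846e+00, -1.06108601e-03,  8.78781350e-01])}
top {'intrinsics': array([[372.8300063 ,   0.        , 261.32326401],
       [  0.        , 372.8300063 , 192.71125706],
       [  0.        ,   0.        ,   1.        ]]), 'origin': array([0.37804699, 0.10467487, 1.14526639]), 'rotation': array([-3.03301463, -0.03363668, -1.57208093])}
wrist {'intrinsics': array([[295.0960428 ,   0.        , 255.93810173],
       [  0.        , 295.0960428 , 190.23241685],
       [  0.        ,   0.        ,   1.        ]]), 'hand_eye': array([[-7.15868355e-04, -9.50384394e-01, -3.11077146e-01,
         8.00359601e-02],
       [ 9.99999705e-01, -7.67339191e-04,  4.30730712e-05,
        -3.38068951e-04],
       [-2.79637660e-04, -3.11077024e-01,  9.50384663e-01,
        -1.41784096e-01],
       [ 0.00000000e+00,  0.00000000e+00,  0.00000000e+00,
         1.00000000e+00]])}
{'clock': 0.15, 'joint_positions': array([ 1.11580539,  0.52189344, -0.03635481,  1.59987781,  0.02119483,
        1.02109464, -0.11282441]), 'joint_vel': array([-1.17965746e-03, -2.77392149e-03, -1.28615241e-06, -1.18140317e-03,
        1.91822828e-04,  4.19707204e-05,  1.27285775e-03]), 'joint_efforts': array([ 5.57492767e-04, -9.27384567e+01,  1.98028833e+00, -3.70053756e+01,
        1.79840910e-02,  6.42781742e-03, -3.71429530e-05]), 'position': array([ 0.2344949 , -0.5790637 ,  0.23084718]), 'eef_rot': array([-3.14070489e+00,  4.17432848e-05,  3.84775277e-01]), 'wrist_force': array([-0.61437002, -0.1081156 , -0.20173998]), 'ft_torque': array([-0.00537517, -0.00871146, -0.01395717]), 'finger_force': 0.0, 'gripper_width': 0.08514747508256747} 0.0187
```

View pics/a_top.png

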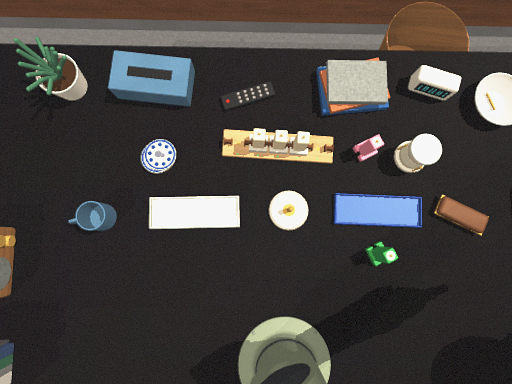

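View pics/a_scene.png

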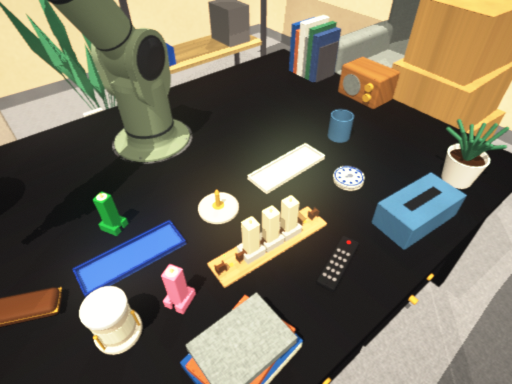

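The top view shows three candles in the dock's three middle places, at about (259,140), (281,141) and (302,143). The stand is at (289,210), the white tray at (195,212), the blue tray at (378,210), and the green and pink look-alikes at (382,254) and (368,148). The scene view confirms this layout.

```bash
cat > h.py <<'E'
import numpy as np, cv2
from scipy.spatial.transform import Rotation as R
from bench import *
def cam(n,st=None):
    c=camera_info(n); K=np.array(c["intrinsics"])
    if n!="wrist": return K,np.array(c["origin"]),R.from_euler("xyz",c["rotation"]).as_matrix()
    T=np.eye(4); T[:3,:3]=R.from_euler("xyz",st["eef_rot"]).as_matrix(); T[:3,3]=st["position"]
    T=T@np.array(c["hand_eye"]); return K,T[:3,3],T[:3,:3]
def rays(C,uv):
    uv=np.atleast_2d(uv).astype(float); d=np.c_[uv,np.ones(len(uv))]@np.linalg.inv(C[0]).T@C[2].T
    return d/np.linalg.norm(d,axis=1)[:,None]
def plane(C,uv,z):
    d=rays(C,uv); return C[1]+d*((z-C[1][2])/d[:,2])[:,None]
def tri(obs): # [(C,uv)] -> point, residual
    A=np.zeros((3,3)); b=np.zeros(3); P=[]
    for C,uv in obs:
        d=rays(C,uv)[0]; M=np.eye(3)-np.outer(d,d); A+=M; b+=M@C[1]; P.append((M,C[1]))
    x=np.linalg.solve(A,b); return x,[np.linalg.norm(M@(x-o)) for M,o in P]
def proj(C,X):
    p=(np.atleast_2d(X)-C[1])@C[2]@C[0].T; return p[:,:2]/p[:,2:]
def blobs(m,amin=30):
    cs,_=cv2.findContours(m.astype(np.uint8)*255,cv2.RETR_EXTERNAL,cv2.CHAIN_APPROX_NONE)
    return sorted([c for c in cs if cv2.contourArea(c)>amin],key=cv2.contourArea,reverse=True)
def hsv(im): return cv2.cvtColor(im,cv2.COLOR_RGB2HSV)
def rect(C,c,z):
    p=plane(C,c[:,0,:],z)[:,:2]*1000; r=cv2.minAreaRect(p.astype(np.float32)); return [np.round(r[0],1),np.round(r[1],1),round(r[2],1)]
E
python3 - <<'E'
from h import *
im=snapshot("top"); C=cam("top"); H=hsv(im); h,s,v=[H[...,i].astype(int) for i in range(3)]
for nm,m,z in (("white",(s<70)&(v>150),.016),("blue",(h>100)&(h<125)&(s>120)&(v>80),.016),("oak",(h>8)&(h<28)&(s>90)&(v>120),.012)):
    for c in blobs(m,60):
        M=cv2.moments(c); u=(M["m10"]/M["m00"],M["m01"]/M["m00"])
        print(nm,np.round(u,1),cv2.contourArea(c),rect(C,c,z))
sc=snapshot("scene"); 
a=cv2.resize(im[115:240,140:430],None,fx=2.7,fy=2.7,interpolation=cv2.INTER_CUBIC)
cv2.imwrite("pics/b.png",a[:,:,::-1])
cv2.imwrite("pics/c.png",cv2.resize(sc[140:300,60:360],None,fx=2.6,fy=2.6,interpolation=cv2.INTER_CUBIC)[:,:,::-1])
E
```

```text
white [193.7 211.9] 2759.0 [array([443. , 269.2]), array([ 96. , 270.2]), 1.2]
white [357.3  80.4] 2289.5 [array([ 861.6, -239.8]), array([135.9, 188.2]), 0.0]
white [495.1  98. ] 1566.5 [array([ 809.9, -676.9]), array([117.7, 175.9]), 85.7]
white [288.3 209.8] 1166.5 [array([448.8, -16.2]), array([117.9, 119.1]), 45.0]
white [419.2 151.8] 1093.5 [array([ 631.9, -423.9]), array([ 99.4, 158. ]), 19.9]
white [277.5 328.3] 884.0 [array([101.6,  19.3]), array([ 62. , 197.4]), 6.1]
white [435.5  78.7] 833.5 [array([ 858.8, -489.6]), array([156.9,  94.2]), 72.8]
white [158.6 156.4] 672.5 [array([612. , 378.7]), array([ 89.9, 109.4]), 46.5]
white [74.1 85.1] 469.0 [array([862.8, 656.2]), array([104. , 145.6]), 86.2]
white [258.7 134.5] 141.5 [array([684.3,  75.4]), array([57.9, 37.7]), 83.6]
white [325.1 369.5] 140.0 [array([ -20.2, -125.4]), array([54.4, 36.5]), 26.7]
white [281.6 135.6] 125.0 [array([680.2,   2.6]), array([40.5, 37.6]), 83.9]
white [303.4 137. ] 115.0 [array([675.9, -64.6]), array([36.8, 36. ]), 83.1]
white [376.3 141.1] 96.0 [array([ 663.9, -294.1]), array([33.6, 33.7]),
[... 539 characters left out ...]
6]), 12.1]
oak [276.3 148.3] 1473.5 [array([648.4,  15.7]), array([344.5,  85.5]), 86.4]
oak [463.8 213.8] 769.5 [array([ 436.5, -553.1]), array([162.5,  65.4]), 63.2]
oak [  7.1 242.5] 411.5 [array([328.2, 813.6]), array([142.4,  43.2]), 4.2]
oak [446.  31.] 318.0 [array([1064.8, -510.8]), array([265.2, 127.6]), 59.7]
oak [341.  106.8] 136.0 [array([ 771.7, -199.2]), array([ 26.1, 108.4]), 0.6]
oak [  5.8 289.6] 91.0 [array([220.6, 806.1]), array([26.4, 59.5]), 52.2]
oak [323.7  79.1] 85.0 [array([ 851.8, -130.2]), array([19.3, 89.2]), 88.8]
oak [396.7  45.7] 81.5 [array([1001.3, -364.6]), array([117.8,  69.2]), 33.5]
oak [288.3 210.1] 75.5 [array([448.8, -15. ]), array([30.6, 30.6]), 89.4]
```

View pics/b.png

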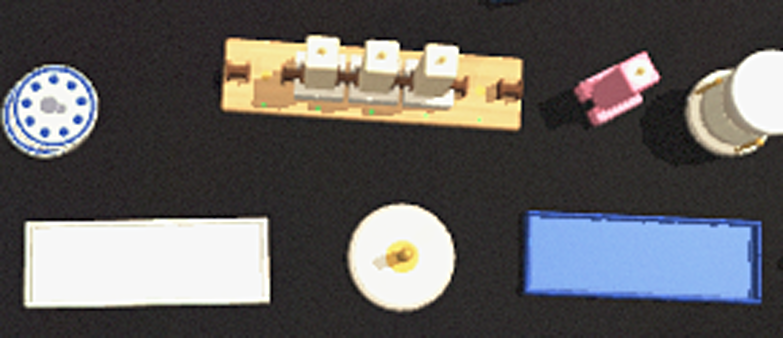

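The enlarged top view shows the three candles in the middle three places, with tops at full-image (258.7,134.5), (281.6,135.6) and (303.4,137). Both trays and the stand are clear. The measured sizes (270x96, 344x85, 119 mm) match the text to within 2 mm.

View pics/c.png

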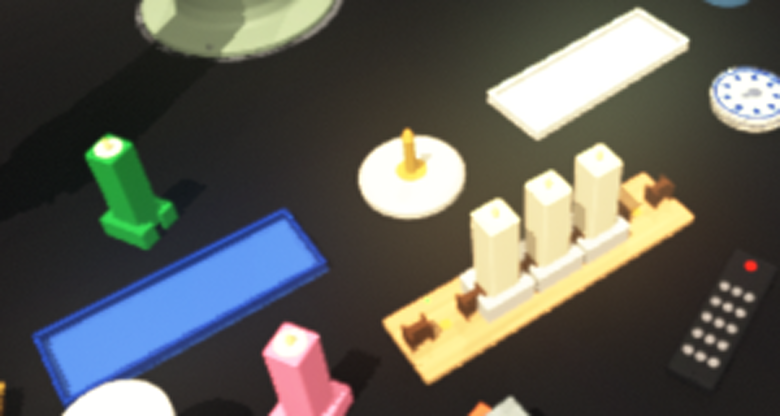

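Run:
```python
from h import *
C=cam("top")
print(np.round(plane(C,[(258.7,134.5),(281.6,135.6),(303.4,137)],.132)*1000,1))
print("pin base/tip", np.round(plane(C,[(288.3,209.8)],.016)*1000,1))
S=cam("scene")
th=np.radians(-3.6); c=np.array([.6484,.0157])
for d in(.062,0,-.062):
    p=c+d*np.array([-np.sin(th),np.cos(th)])
    print(np.round(p*1000,1),np.round(proj(C,[*p,.132]),1),np.round(proj(S,[*p,.132]),1),(np.round(proj(S,[*p,.132]),1)-[60,140])*2.6)
```

```text
[[651.4  77.5 132. ]
 [648.8  13.7 132. ]
 [645.2 -47.3 132. ]]
pin base/tip [[449.1 -15.5  16. ]]
[652.3  77.6] [[258.7 134.2]] [[288.4 200.1]] [[593.84 156.26]]
[648.4  15.7] [[280.9 135.7]] [[268.9 210.6]] [[543.14 183.56]]
[644.5 -46.2] [[303.  137.3]] [[248.3 221.8]] [[489.58 212.68]]
```

The scene crop shows the candle tops at crop (496,213), (549,184) and (599,158). That is within about 2 px of where the places project at z = 0.132, so the heights agree. The pin tip is at crop (408,131).

```bash
cat >> h.py <<'E'
def to(x,y,z,yaw):  # mm, deg: shift/turn in tool axes from the measured pose
    s=read_state(); Rm=R.from_euler("xyz",s["eef_rot"]); Rt=R.from_euler("xyz",[np.pi,0,np.radians(yaw)])
    d=Rm.inv().apply(np.array([x,y,z])-s["position"]*1000); w=(Rm.inv()*Rt).as_rotvec()
    print("shift",np.round(d,1),"turn",np.round(w,3),"|",round(np.linalg.norm(d)/41.7,1),round(np.degrees(np.linalg.norm(w))/7.16,1),"rows")
E
python3 - <<'E'
from h import *
S=cam("scene");C=cam("top")
for a,b in(((258.7,134.5),(599,158)),((281.6,135.6),(549,184)),((303.4,137),(496,213))):
    print(tri([(C,a),(S,(60+b[0]/2.6,140+b[1]/2.6))]))
to(644,-46,240,86.4)
E
```

```text
(array([0.65394611, 0.07956239, 0.12915044]), [np.float64(0.00272109812918762), np.float64(0.0027210981291876223)])
(array([0.65076595, 0.01640465, 0.13239763]), [np.float64(0.0033942830371230764), np.float64(0.00339428303712297)])
(array([ 0.64705891, -0.04467834,  0.13217002]), [np.float64(0.0031861407201280783), np.float64(0.0031861407201280003)])
shift [ 579.7 -340.5   -8.8] turn [-1.000e-03 -0.000e+00 -1.123e+00] | 16.1 9.0 rows
```

```bash
python3 -m inch '[[[280,-164,-9,0,0,-0.56,85],[280,-164,-9,0,0,-0.56,85],[280,-164,-9,0,0,-0.56,85],[280,-164,-9,0,0,-0.56,85],[280,-164,-9,0,0,-0.56,85],[280,-164,-9,0,0,-0.56,85],[280,-164,-9,0,0,-0.56,85],[280,-164,-9,0,0,-0.56,85]]]'; python3 -c "
from h import *
to(644,-46,240,86.4)"
```

```text
clock: 0.92
position: [0.4342, -0.3194, 0.2406]
eef_rot: [3.141, -0.001, 0.946]
wrist_force: [0.7, 0.3, -1.2]
gripper_width: 0.0851
finger_force: 0.0
shift [344.5  10.4   0.8] turn [ 0.    -0.001 -0.562] | 8.3 4.5 rows
```

```bash
python3 -m inch '[[[344,10,1,0,0,-0.56,85],[344,10,1,0,0,-0.56,85],[344,10,1,0,0,-0.56,85],[344,10,1,0,0,-0.56,85],[344,10,1,0,0,-0.56,85],[344,10,1,0,0,-0.56,85],[344,10,1,0,0,-0.56,85],[344,10,1,0,0,-0.56,85]]]'; python3 -m inch '[[[0,0,0,0,0,0,85],[0,0,0,0,0,0,85],[0,0,0,0,0,0,85]]]'
python3 - <<'E'
from h import *
to(644,-46,240,86.4)
s=read_state(); im=snapshot("wrist"); C=cam("wrist",s)
th=np.radians(-3.6); c=np.array([.6484,.0157])
for d in(.062,0,-.062):
    p=c+d*np.array([-np.sin(th),np.cos(th)]); print(np.round(proj(C,[*p,.132]),1))
cv2.imwrite("pics/d.png",im[:,:,::-1])
E
```

```text
clock: 1.58
position: [0.6365, -0.0562, 0.2393]
eef_rot: [-3.142, 0.0, 1.504]
wrist_force: [0.2, -0.9, 0.9]
gripper_width: 0.085
finger_force: 0.0
clock: 1.83
position: [0.6354, -0.0581, 0.239]
eef_rot: [-3.141, 0.0, 1.505]
wrist_force: [-0.3, -1.7, -0.2]
gripper_width: 0.0851
finger_force: 0.0
shift [12.7  7.8 -1. ] turn [-0.001  0.    -0.003] | 0.4 0.0 rows
[[266.6  13.6]]
[[266.  100.9]]
[[265.5 175.1]]
```

View pics/d.png

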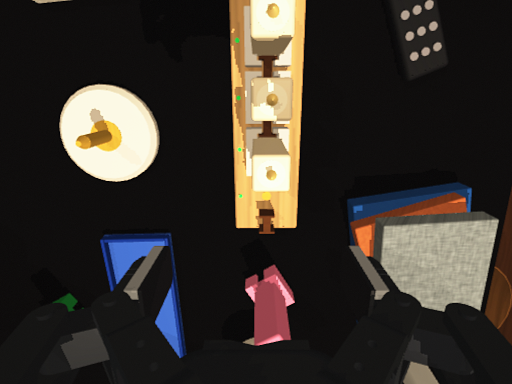

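The wrist view shows the candle tops at about (271,174), (272,99) and (272,12), a few pixels right of prediction. The stand disc is centred near (110,132) with its pin.

Run:
```python
from h import *
s=read_state(); im=snapshot("wrist"); C=cam("wrist",s); H=hsv(im)
m=(H[...,1]<75)&(H[...,2]>200)
for c in blobs(m,300):
    (u,v),(a,b),t=cv2.minAreaRect(c)
    print(round(u,1),round(v,1),cv2.contourArea(c),rect(C,c,.132),rect(C,c,.016))
    if cv2.contourArea(c)>4000:
        p=plane(C,c[:,0,:],.016)[:,:2]*1000; print("circle",cv2.minEnclosingCircle(p.astype(np.float32)))
```

```text
108.0 132.0 7092.5 [array([515.2,  -3. ]), array([78.9, 79.4]), 38.8] [array([456.8, -14.3]), array([115.6, 116.5]), 38.8]
circle ((457.2042236328125, -14.37505054473877), 58.67659378051758)
273.0 17.5 1413.0 [array([656.7,  73.7]), array([23., 31.]), 86.1] [array([664.2,  98.1]), array([33.7, 45.5]), 86.1]
271.0 172.0 1204.0 [array([649.2, -44.9]), array([30.5, 31.4]), 86.1] [array([653.2, -75.7]), array([44.8, 46. ]), 86.1]
```

```bash
python3 - <<'E'
from h import *
im=snapshot("scene"); C=cam("scene"); H=hsv(im)
m=(H[...,1]<75)&(H[...,2]>150)
for c in blobs(m,300):
    print(np.round(cv2.minAreaRect(c)[0]),rect(C,c,.016))
print(read_state()["position"],read_state()["eef_rot"])
E
python3 -m inch '[[[-100,-185,-60,0,0,0,85],[-100,-185,-60,0,0,0,85],[-100,-185,-60,0,0,0,85],[-100,-185,-60,0,0,0,85],[-100,-185,-60,0,0,0,85],[-100,-185,-60,0,0,0,85],[-100,-185,-60,0,0,0,85],[-100,-185,-60,0,0,0,85]]]'
python3 - <<'E'
from h import *
s=read_state(); im=snapshot("wrist"); C=cam("wrist",s); H=hsv(im)
m=(H[...,1]<75)&(H[...,2]>200)
print(s["position"],s["eef_rot"])
for c in blobs(m,2000):
    p=plane(C,c[:,0,:],.016)[:,:2]*1000; print(rect(C,c,.016),"circle",cv2.minEnclosingCircle(p.astype(np.float32)))
cv2.imwrite("pics/e.png",im[:,:,::-1])
E
```

```text
[448. 314.] [array([1059. ,  294.7]), array([139.1, 831.1]), 0.5]
[52. 78.] [array([-1072.1,   -92.3]), array([ 382.5, 1676.7]), 78.6]
[242. 344.] [array([ 819.3, -206.3]), array([141.8, 196.6]), 0.0]
[110. 320.] [array([ 588.7, -402.2]), array([182. , 103.5]), 0.7]
[243.  28.] [array([-729.2,  968.5]), array([599.3, 973.3]), 50.6]
[269. 228.] [array([616.3,  55. ]), array([249.3, 129.6]), 86.6]
[288. 165.] [array([451.6, 266.7]), array([108.8, 284.8]), 1.3]
[151. 145.] [array([ 47.4, -34.1]), array([269.1, 188.7]), 48.8]
[137. 108.] [array([-222.5,   48.9]), array([119.6, 423.7]), 63.0]
[464. 168.] [array([826.9, 719.4]), array([135.2, 252.3]), 14.5]
[218. 208.] [array([460.4, -19.4]), array([119. , 126.6]), 53.0]
[355.  10.] [array([-428.5, 1756.9]), array([514.9, 436.4]), 50.6]
[232. 110.] [array([  3. , 331.9]), array([146. , 271.8]), 85.7]
[156.  23.] [array([-1135.3,   581.9]), array([129.6, 907. ]), 69.4]
[353.  40.] [array([-110.4, 1257.5]), array([219.8, 764.8]), 17.1]
[37. 20.] [array([-1614.4,    31.9]), array([1088.6,  164.8]), 0.2]
[348. 178.] [array([619.8, 378.1]), arr
[... 215 characters left out ...]
. ]), 78.5]
[183.  76.] [array([-345.6,  331.9]), array([209.7, 116.5]), 89.1]
[385.  56.] [array([ 143.2, 1266.9]), array([148.9, 198. ]), 0.1]
[ 0.63520271 -0.05927857  0.23942348] [-3.14152543e+00  5.47733951e-04  1.50298134e+00]
clock: 2.65
position: [0.4441, -0.1464, 0.3]
eef_rot: [3.14, 0.001, 1.502]
wrist_force: [0.9, 0.8, -0.6]
gripper_width: 0.0852
finger_force: 0.0
[ 0.44409612 -0.14643505  0.30000644] [3.14015918e+00 9.54298158e-04 1.50230005e+00]
[array([453.1, -15.8]), array([116.4, 117.6]), 86.0] circle ((453.2097473144531, -16.04039764404297), 58.95113754272461)
[array([118.1, -38.6]), array([168.1,  30.6]), 70.9] circle ((103.646484375, -33.57106018066406), 84.04285430908203)
```

View pics/e.png

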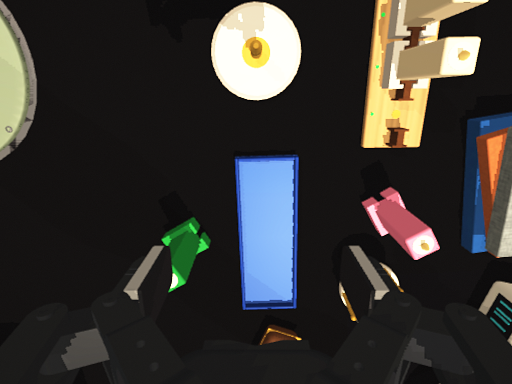

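The stand now reads (453,-16) from nearly on axis, against (449,-15.5) from the top camera. I'll use about (451,-16), which is within the pin's lead-in tolerance. The image shows the stand at (256,50), the blue tray at (267,232), and the green and pink look-alikes off to the sides.

```bash
python3 -m inch '[[[110,195,50,0,0,0,85],[110,195,50,0,0,0,85],[110,195,50,0,0,0,85],[110,195,50,0,0,0,85],[110,195,50,0,0,0,85],[110,195,50,0,0,0,85],[110,195,50,0,0,0,85],[110,195,50,0,0,0,85]]]'
python3 - <<'E'
from h import *
to(646,-46,86,86.4)
s=read_state(); im=snapshot("wrist"); C=cam("wrist",s); H=hsv(im)
m=(H[...,1]<75)&(H[...,2]>200)
for c in blobs(m,600): print(rect(C,c,.132),cv2.contourArea(c))
E
```

```text
clock: 3.37
position: [0.6468, -0.0467, 0.2473]
eef_rot: [-3.139, -0.001, 1.507]
wrist_force: [-1.1, -0.7, 0.7]
gripper_width: 0.085
finger_force: 0.0
shift [  0.5  -0.5 161.3] turn [-0.002 -0.001 -0.001] | 3.9 0.0 rows
[array([5.179e+02, 4.000e-01]), array([79.3, 80.2]), 86.3] 6549.0
[array([651.1, -32.3]), array([56.3, 33. ]), 86.3] 1242.0
[array([654.1,  16.1]), array([30.4, 32.7]), 86.3] 1153.0
[array([659.9,  69.4]), array([48.1, 28.3]), 88.4] 1133.5
[array([513. , 105.6]), array([ 8.7, 64.6]), 86.3] 695.0
```

```bash
python3 -m inch '[[[0,1,100,0,0,0,85],[0,1,100,0,0,0,85],[0,1,100,0,0,0,85],[0,1,130,0,0,0,85],[0,1,145,0,0,0,85],[0,1,160,0,0,0,85],[0,1,160,0,0,0,85],[0,1,160,0,0,0,85]]]'
python3 - <<'E'
from h import *
cv2.imwrite("pics/f.png",np.hstack([snapshot("wrist"),snapshot("scene")[120:320,120:400].repeat(2,0)[:384,:]])[:,:,::-1])
E
```

```text
clock: 4.08
position: [0.6468, -0.0491, 0.0895]
eef_rot: [-3.141, 0.0, 1.504]
wrist_force: [0.5, -0.4, 0.2]
gripper_width: 0.0852
finger_force: 0.0
```

View pics/f.png

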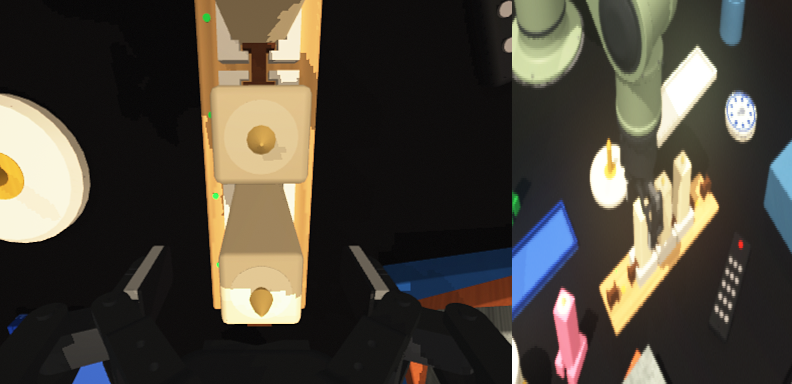

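The wrist view shows the candle between the open fingers: its top is centred at column 261 with the finger midpoint at 256, so it is about 2 mm off. I'll shift and close.

```bash
python3 -m inch '[[[4,1.5,3,0,0,0,85],[4,1.5,3,0,0,0,50],[4,1.5,3,0,0,0,40],[4,1.5,3,0,0,0,30],[4,1.5,3,0,0,0,25],[4,1.5,3,0,0,0,25],[4,1.5,3,0,0,0,25],[4,1.5,3,0,0,0,25]]]' 50;  python3 -m inch '[[[0,0,0,0,0,0,25],[0,0,0,0,0,0,25],[0,0,0,0,0,0,25],[0,0,0,0,0,0,25]]]' 50
```

```text
clock: 4.85
position: [0.6492, -0.0448, 0.0866]
eef_rot: [3.141, 0.0, 1.505]
wrist_force: [1.1, -0.3, 4.8]
gripper_width: 0.0339
finger_force: 50.8
clock: 5.18
position: [0.6493, -0.0448, 0.0866]
eef_rot: [3.141, 0.0, 1.505]
wrist_force: [0.5, 0.1, 5.3]
gripper_width: 0.0337
finger_force: 50.9
```

```bash
python3 -m inch '[[[0,0,-5,0,0,0,25],[0,0,-10,0,0,0,25],[0,0,-15,0,0,0,25],[0,0,-20,0,0,0,25],[0,0,-25,0,0,0,25],[0,0,-30,0,0,0,25],[0,0,-35,0,0,0,25],[0,0,-40,0,0,0,25]]]' 50;  python3 -m inch '[[[0,0,-25,0,0,0,25],[0,0,-50,0,0,0,25],[0,0,-60,0,0,0,25],[0,0,-60,0,0,0,25]]]' 50
python3 - <<'E'
from h import *
to(451,-16,187,86.4)
im=snapshot("top"); C=cam("top"); H=hsv(im); h,s,v=[H[...,i].astype(int) for i in range(3)]
for nm,m,z in (("white",(s<70)&(v>150),.016),("blue",(h>100)&(h<125)&(s>120)&(v>80),.016),("oak",(h>8)&(h<28)&(s>90)&(v>120),.012)):
    for c in blobs(m,1000): print(nm,cv2.contourArea(c),rect(C,c,z))
E
```

```text
clock: 5.85
position: [0.649, -0.0447, 0.1269]
eef_rot: [3.142, -0.0, 1.505]
wrist_force: [0.2, 0.4, -1.9]
gripper_width: 0.0335
finger_force: 50.0
clock: 6.18
position: [0.6502, -0.0447, 0.1889]
eef_rot: [3.138, -0.0, 1.505]
wrist_force: [0.9, -0.5, -1.6]
gripper_width: 0.0334
finger_force: 50.5
shift [  15.5 -200.6    1.2] turn [ 0.004 -0.    -0.003] | 4.8 0.0 rows
white 10307.5 [array([ 163.4, -542. ]), array([422.6, 316.4]), 14.6]
white 7291.0 [array([ 772.6, -271.9]), array([510.4, 264.8]), 32.2]
white 4078.5 [array([ 471.3, -419.4]), array([262.6, 189.1]), 20.7]
white 2740.0 [array([443.1, 269.1]), array([ 95.9, 270. ]), 1.5]
white 1930.5 [array([55.1, 21.5]), array([150.5, 267.1]), 21.1]
white 1573.5 [array([ 809.7, -676.9]), array([117.8, 176.1]), 85.7]
white 1175.5 [array([449.1, -15.6]), array([118.2, 119. ]), 63.4]
oak 1585.0 [array([1053.3, -476. ]), array([274.7, 169.4]), 89.4]
oak 1026.5 [array([648.3,  15.3]), array([345.5,  85.1]), 86.3]
```

```bash
python3 -m inch '[[[0,-40,0,0,0,0,25],[3,-80,0,0,0,0,25],[7,-120,0,0,0,0,25],[11,-160,0,0,0,0,25],[15.5,-190,0,0,0,0,25],[15.5,-198.6,0,0,0,0,25],[15.5,-198.6,0,0,0,0,25],[15.5,-198.6,0,0,0,0,25]]]' 50
python3 - <<'E'
from h import *
to(453,-16,155,86.4)
a=snapshot("wrist");b=snapshot("scene")[130:270,150:300]
cv2.imwrite("pics/g.png",np.hstack([a[:,:390],cv2.resize(b,(410,384),interpolation=cv2.INTER_CUBIC)])[:,:,::-1])
E
```

```text
clock: 6.9
position: [0.452, -0.0163, 0.1859]
eef_rot: [-3.141, -0.0, 1.505]
wrist_force: [0.3, -0.7, -2.7]
gripper_width: 0.0335
finger_force: 51.6
shift [ 0.4  1.  30.9] turn [-0.    -0.    -0.003] | 0.7 0.0 rows
```

View pics/g.png

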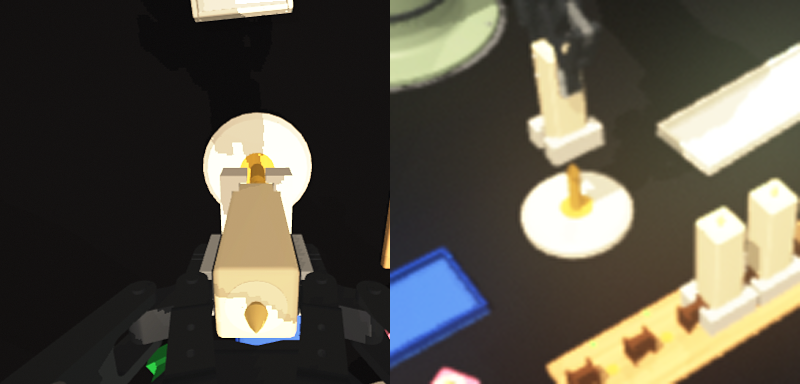

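The wrist view shows the candle's foot (columns 221-291), the pin (column 257) and the disc (204-311) lined up. In the scene view the candle hangs over the pin, so I'll lower it.

```bash
python3 -m inch '[[[0.5,1,10,0,0,0,25],[0.5,1,20,0,0,0,25],[0.5,1,28,0,0,0,25],[0.5,1,34,0,0,0,25],[0.5,1,38,0,0,0,25],[0.5,1,42,0,0,0,25],[0.5,1,45,0,0,0,25],[0.5,1,45,0,0,0,25]]]' 50
```

```text
clock: 7.67
position: [0.4527, -0.0157, 0.1409]
eef_rot: [-3.141, -0.0, 1.505]
wrist_force: [-0.2, 0.1, -1.2]
gripper_width: 0.0336
finger_force: 51.6
```

```bash
python3 -m inch '[[[0,0,5,0,0,0,25],[0,0,10,0,0,0,25],[0,0,15,0,0,0,25],[0,0,20,0,0,0,25],[0,0,24,0,0,0,25],[0,0,27,0,0,0,25],[0,0,27,0,0,0,25]]]' 50;python3 -m inch '[[[0,0,1.5,0,0,0,25],[0,0,3,0,0,0,25],[0,0,4.5,0,0,0,25],[0,0,4.5,0,0,0,25]]]' 50
```

```text
clock: 8.25
position: [0.4526, -0.0156, 0.1137]
eef_rot: [-3.141, -0.0, 1.505]
wrist_force: [-0.1, 0.2, -2.2]
gripper_width: 0.0335
finger_force: 51.6
clock: 8.58
position: [0.4532, -0.0157, 0.1101]
eef_rot: [3.141, 0.0, 1.505]
wrist_force: [-2.5, 0.5, 11.3]
gripper_width: 0.0336
finger_force: 53.2
```

The candle stopped with its foot about 20 mm above the stone, which is the short kind, so it goes in the white tray. Next I'll lift it off and check the trays.

```bash
python3 -m inch '[[[0,0,0,0,0,0,25],[0,0,0,0,0,0,25],[0,0,-10,0,0,0,25],[0,0,-25,0,0,0,25],[0,0,-40,0,0,0,25],[0,0,-60,0,0,0,25],[0,0,-60,0,0,0,25],[0,0,-60,0,0,0,25]]]' 50;  cat >> h.py <<'E'
def survey():
    im=snapshot("top"); C=cam("top"); H=hsv(im); h,s,v=[H[...,i].astype(int) for i in range(3)]
    for nm,m,z,lim in (("white",(s<70)&(v>150),.016,(900,3200)),("blue",(h>100)&(h<125)&(s>120)&(v>80),.016,(900,3200)),("oak",(h>8)&(h<28)&(s>90)&(v>120),.012,(900,3000))):
        for c in blobs(m,600):
            r=rect(C,c,z)
            if lim[0]<cv2.contourArea(c)<lim[1] and 200<r[0][0]<760: print(nm,cv2.contourArea(c),r)
    return im
E
python3 - <<'E'
from h import *
survey(); to(446,339,170,91.2)
E
```

```text
clock: 9.25
position: [0.4534, -0.0159, 0.1709]
eef_rot: [3.139, 0.0, 1.504]
wrist_force: [0.2, -0.2, -1.9]
gripper_width: 0.0335
finger_force: 51.6
white 2744.0 [array([443.1, 269.1]), array([ 95.9, 270.2]), 1.3]
white 1110.0 [array([ 629.3, -424.7]), array([ 99.3, 158.4]), 25.1]
oak 1109.0 [array([648.4,  15.2]), array([345.4,  85.7]), 86.4]
shift [353.6 -30.5   0. ] turn [ 0.001  0.    -0.087] | 8.5 0.7 rows
```

```bash
python3 -m inch '[[[40,-3,0,0,0,-0.01,25],[80,-7,0,0,0,-0.02,25],[120,-10,0,0,0,-0.03,25],[160,-14,0,0,0,-0.04,25],[200,-17,0,0,0,-0.05,25],[240,-21,0,0,0,-0.06,25],[280,-24,0,0,0,-0.07,25],[280,-24,0,0,0,-0.07,25]]]' 50
python3 - <<'E'
from h import *
to(446,339,84,91.2)
s=read_state(); im=snapshot("wrist"); C=cam("wrist",s); H=hsv(im)
m=(H[...,1]<75)&(H[...,2]>170)
for c in blobs(m,3000): print(rect(C,c,.016),cv2.boundingRect(c))
survey()
E
```

```text
clock: 9.97
position: [0.4455, 0.2734, 0.1694]
eef_rot: [-3.141, -0.004, 1.583]
wrist_force: [-2.5, 0.3, -2.5]
gripper_width: 0.0335
finger_force: 51.6
shift [65.2  1.4 85.7] turn [-0.001 -0.004 -0.008] | 2.6 0.1 rows
[array([442.4, 306.1]), array([ 87.2, 197.2]), 1.3] (206, 35, 95, 199)
[array([624.2, 377.4]), array([97.9, 97.6]), 47.1] (397, 0, 108, 124)
white 1191.5 [array([ 629.3, -424.7]), array([ 99.3, 158.4]), 25.1]
white 1184.5 [array([450.3, -16.2]), array([119. , 118.7]), 89.9]
blue 2632.5 [array([ 449.1, -290. ]), array([270.6,  96.2]), 87.6]
```

```bash
python3 -m inch '[[[35,0,10,0,0,-0.008,25],[65,0,40,0,0,-0.008,25],[65,0,65,0,0,-0.008,25],[65,0,77,0,0,-0.008,25],[65,0,83,0,0,-0.008,25],[65,0,87,0,0,-0.008,25],[65,0,89,0,0,-0.008,25],[65,0,89,0,0,-0.008,25]]]' 50
```

```text
clock: 10.73
position: [0.4478, 0.3296, 0.0815]
eef_rot: [3.141, -0.0, 1.581]
wrist_force: [-0.6, -0.9, -2.3]
gripper_width: 0.0334
finger_force: 51.5
```

```bash
python3 -m inch '[[[6,-2,0.5,0,0,0,25],[6,-2,1.5,0,0,0,25],[6,-2,2.5,0,0,0,25],[6,-2,2.5,0,0,0,25]]]' 50
```

```text
clock: 11.07
position: [0.4453, 0.3373, 0.0796]
eef_rot: [3.14, -0.002, 1.583]
wrist_force: [-3.5, 0.9, 12.3]
gripper_width: 0.0335
finger_force: 53.3
```

```bash
python3 -m inch '[[[0,0,-1.5,0,0,0,50],[0,0,-1.5,0,0,0,70],[0,0,-1.5,0,0,0,85],[0,0,-1.5,0,0,0,85],[0,0,-1.5,0,0,0,85],[0,0,-1.5,0,0,0,85]]]'; python3 -m inch '[[[0,0,-20,0,0,0,85],[0,0,-60,0,0,0,85],[0,0,-100,0,0,0,85],[0,0,-125,0,0,0,85],[0,0,-125,0,0,0,85]]]'
python3 - <<'E'
from h import *
to(656,78.5,200,86.4)
cv2.imwrite("pics/i.png",snapshot("scene")[:,:,::-1])
E
```

```text
clock: 11.57
position: [0.4451, 0.3362, 0.0798]
eef_rot: [-3.142, 0.0, 1.583]
wrist_force: [0.2, -0.3, 0.3]
gripper_width: 0.0851
finger_force: 0.0
clock: 11.98
position: [0.4466, 0.3377, 0.21]
eef_rot: [3.136, -0.004, 1.583]
wrist_force: [0.3, -0.1, -0.9]
gripper_width: 0.0851
finger_force: 0.0
shift [-261.7  206.3   10. ] turn [ 0.005 -0.004  0.075] | 8.0 0.6 rows
```

View pics/i.png

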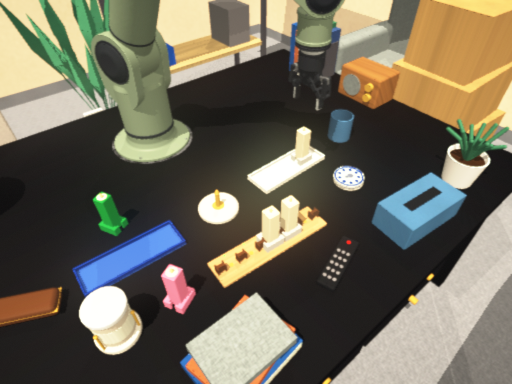

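Candle A stands upright in the white tray at (303,145), and two candles remain in the dock at (271,225) and (290,212). Next is the +y candle.

```bash
python3 -m inch '[[[-33,26,2,0,0,0.02,85],[-66,52,4,0,0,0.04,85],[-98,77,6,0,0,0.06,85],[-131,103,8,0,0,0.07,85],[-164,129,10,0,0,0.073,85],[-196,155,10,0,0,0.073,85],[-229,180,10,0,0,0.073,85],[-260,206,10,0,0,0.073,85]]]';python3 -m inch '[[[0,0,0,0,0,0,85],[0,0,0,0,0,0,85]]]'
python3 - <<'E'
from h import *
to(656,78.5,87,86.4)
E
```

```text
clock: 12.7
position: [0.6547, 0.0762, 0.1935]
eef_rot: [-3.14, 0.001, 1.509]
wrist_force: [0.9, 0.7, 0.7]
gripper_width: 0.0849
finger_force: 0.0
clock: 12.87
position: [0.6546, 0.0761, 0.1929]
eef_rot: [-3.14, 0.001, 1.506]
wrist_force: [0.2, 0.2, -0.2]
gripper_width: 0.0849
finger_force: 0.0
shift [  2.6   1.4 105.9] turn [-0.002  0.001 -0.002] | 2.5 0.0 rows
```

```bash
python3 -m inch '[[[2.5,1,30,0,0,0,85],[2.5,1,60,0,0,0,85],[2.5,1,85,0,0,0,85],[2.5,1,98,0,0,0,85],[2.5,1,104,0,0,0,85],[2.5,1,105,0,0,0,85],[2.5,1,105,0,0,0,85]]]'
python3 - <<'E'
from h import *
s=read_state(); im=snapshot("wrist"); C=cam("wrist",s); H=hsv(im)
g=cv2.Canny(cv2.cvtColor(im,cv2.COLOR_RGB2GRAY),60,150)
for r in(280,300,315): print(r,[tuple(im[r,c]) for c in range(200,320,8)])
print(np.round(proj(C,[.657,.0785,.132]),1), s["position"])
cv2.imwrite("pics/j.png",im[:,:,::-1])
E
```

```text
clock: 13.45
position: [0.6556, 0.0817, 0.0906]
eef_rot: [3.141, -0.0, 1.51]
wrist_force: [-0.5, -0.2, 0.6]
gripper_width: 0.0848
finger_force: 0.0
280 [(np.uint8(16), np.uint8(14), np.uint8(14)), (np.uint8(13), np.uint8(11), np.uint8(12)), (np.uint8(242), np.uint8(188), np.uint8(100)), (np.uint8(214), np.uint8(182), np.uint8(128)), (np.uint8(215), np.uint8(183), np.uint8(129)), (np.uint8(215), np.uint8(183), np.uint8(129)), (np.uint8(217), np.uint8(185), np.uint8(129)), (np.uint8(196), np.uint8(169), np.uint8(121)), (np.uint8(206), np.uint8(176), np.uint8(126)), (np.uint8(217), np.uint8(185), np.uint8(129)), (np.uint8(216), np.uint8(184), np.uint8(129)), (np.uint8(216), np.uint8(185), np.uint8(129)), (np.uint8(210), np.uint8(177), np.uint8(125)), (np.uint8(193), np.uint8(134), np.uint8(70)), (np.uint8(13), np.uint8(12), np.uint8(11))]
300 [(np.uint8(14), np.uint8(13), np.uint8(13)), (np.uint8(14), np.uint8(12), np.uint8(12)), (np.uint8(240), np.uint8(184), np.uint8(98)), (np.uint8(250), np.uint8(241), np.uint8(190)), (np.uint8(250), np.uint8(252), np.uint8(231)), (np.uint8(250), np.
[... 487 characters left out ...]
(11)), (np.uint8(13), np.uint8(11), np.uint8(11)), (np.uint8(237), np.uint8(179), np.uint8(97)), (np.uint8(249), np.uint8(235), np.uint8(178)), (np.uint8(250), np.uint8(251), np.uint8(221)), (np.uint8(250), np.uint8(251), np.uint8(222)), (np.uint8(234), np.uint8(233), np.uint8(168)), (np.uint8(197), np.uint8(152), np.uint8(74)), (np.uint8(224), np.uint8(175), np.uint8(86)), (np.uint8(250), np.uint8(252), np.uint8(228)), (np.uint8(250), np.uint8(252), np.uint8(227)), (np.uint8(250), np.uint8(252), np.uint8(220)), (np.uint8(251), np.uint8(242), np.uint8(189)), (np.uint8(7), np.uint8(7), np.uint8(9)), (np.uint8(13), np.uint8(12), np.uint8(11))]
[[259.9 306.8]] [0.65562598 0.08169527 0.09058568]
```

View pics/j.png

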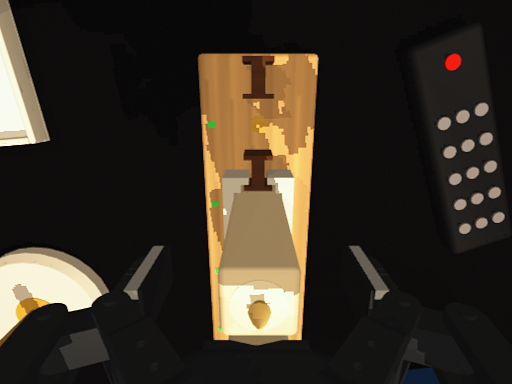

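The candle is centred between the fingers, columns 219-299 against a midpoint of 256. I'll close after a small correction.

```bash
python3 -m inch '[[[-3.5,1,3.5,0,0,0,85],[-3.5,1,3.5,0,0,0,50],[-3.5,1,3.5,0,0,0,40],[-3.5,1,3.5,0,0,0,30],[-3.5,1,3.5,0,0,0,25],[-3.5,1,3.5,0,0,0,25],[-3.5,1,3.5,0,0,0,25],[-3.5,1,3.5,0,0,0,25]]]' 50;  python3 -m inch '[[[0,0,0,0,0,0,25],[0,0,-3,0,0,0,25],[0,0,-8,0,0,0,25],[0,0,-14,0,0,0,25],[0,0,-20,0,0,0,25],[0,0,-26,0,0,0,25],[0,0,-32,0,0,0,25],[0,0,-38,0,0,0,25]]]' 50; python3 -m inch '[[[0,0,-25,0,0,0,25],[0,0,-50,0,0,0,25],[0,0,-60,0,0,0,25],[0,0,-60,0,0,0,25]]]' 50;python3 - <<'E'
from h import *
survey(); to(453,-16,187,86.4)
E
```

```text
clock: 14.17
position: [0.6564, 0.0777, 0.0867]
eef_rot: [3.141, -0.0, 1.51]
wrist_force: [0.6, -1.0, 5.5]
gripper_width: 0.0332
finger_force: 50.5
clock: 14.83
position: [0.6562, 0.0776, 0.1251]
eef_rot: [3.141, -0.0, 1.51]
wrist_force: [1.0, 0.3, -1.7]
gripper_width: 0.0335
finger_force: 49.8
clock: 15.17
position: [0.6573, 0.0779, 0.1871]
eef_rot: [3.138, -0.001, 1.51]
wrist_force: [0.6, 0.1, -1.4]
gripper_width: 0.0336
finger_force: 50.3
white 2756.5 [array([442.5, 269. ]), array([ 96.5, 270.2]), 1.4]
white 2291.5 [array([ 240.5, -516.8]), array([403. , 205.4]), 6.6]
white 1196.5 [array([ 629.3, -424.7]), array([ 99.3, 158.4]), 25.1]
white 1185.5 [array([450.3, -16.2]), array([119. , 118.7]), 89.9]
shift [-105.9 -197.4   -2.3] turn [ 0.002 -0.     0.002] | 5.4 0.0 rows
```

```bash
python3 -m inch '[[[0,-40,0,0,0,0,25],[0,-80,0,0,0,0,25],[-25,-112,0,0,0,0,25],[-50,-144,0,0,0,0,25],[-75,-172,0,0,0,0,25],[-98,-192,0,0,0,0,25],[-106,-197,0,0,0,0,25],[-106,-197,0,0,0,0,25]]]' 50;python3 -m inch '[[[0,0,0,0,0,0,25],[0,0,0,0,0,0,25]]]' 50
python3 - <<'E'
from h import *
to(453.5,-16,187,86.4)
survey()
E
```

```text
clock: 15.88
position: [0.451, -0.0185, 0.1835]
eef_rot: [-3.14, 0.001, 1.507]
wrist_force: [0.9, -0.6, -1.7]
gripper_width: 0.0335
finger_force: 51.2
clock: 16.05
position: [0.4536, -0.0154, 0.1839]
eef_rot: [-3.141, -0.001, 1.51]
wrist_force: [0.8, 0.2, -1.2]
gripper_width: 0.0336
finger_force: 51.2
shift [-0.6 -0.  -3.1] turn [-0.    -0.001  0.002] | 0.1 0.0 rows
white 2737.0 [array([443.2, 269.1]), array([ 95.7, 270.1]), 1.3]
white 1102.5 [array([ 629.3, -424.7]), array([ 99.3, 158.4]), 25.1]
oak 905.0 [array([649.8,  40.9]), array([294.2,  85.5]), 86.3]
```

```bash
python3 -m inch '[[[0,0,10,0,0,0,25],[0,0,20,0,0,0,25],[0,0,28,0,0,0,25],[0,0,33,0,0,0,25],[0,0,37,0,0,0,25],[0,0,40,0,0,0,25],[0,0,43,0,0,0,25],[0,0,43,0,0,0,25]]]' 50
```

```text
clock: 16.77
position: [0.4529, -0.0162, 0.1409]
eef_rot: [-3.141, -0.0, 1.51]
wrist_force: [-0.3, -0.2, -2.2]
gripper_width: 0.0335
finger_force: 51.2
```

```bash
python3 -m inch '[[[0,0,5,0,0,0,25],[0,0,10,0,0,0,25],[0,0,15,0,0,0,25],[0,0,20,0,0,0,25],[0,0,24,0,0,0,25],[0,0,27,0,0,0,25],[0,0,27,0,0,0,25]]]' 50;python3 -m inch '[[[0,0,1.5,0,0,0,25],[0,0,3,0,0,0,25],[0,0,4.5,0,0,0,25],[0,0,4.5,0,0,0,25]]]' 50
```

```text
clock: 17.35
position: [0.4528, -0.0162, 0.1137]
eef_rot: [-3.141, -0.0, 1.51]
wrist_force: [-0.1, 1.0, -2.0]
gripper_width: 0.0333
finger_force: 51.2
clock: 17.68
position: [0.453, -0.0162, 0.1097]
eef_rot: [-3.142, 0.0, 1.51]
wrist_force: [0.0, 0.8, -2.0]
gripper_width: 0.0336
finger_force: 51.2
```

There is no contact where a short socket would stop, so I'll keep lowering.

```bash
python3 -m inch '[[[0,0,3,0,0,0,25],[0,0,6,0,0,0,25],[0,0,9,0,0,0,25],[0,0,12,0,0,0,25],[0,0,15,0,0,0,25],[0,0,17,0,0,0,25],[0,0,17,0,0,0,25]]]' 50;python3 -m inch '[[[0,0,1,0,0,0,25],[0,0,2,0,0,0,25],[0,0,3,0,0,0,25],[0,0,3,0,0,0,25]]]' 50
```

```text
clock: 18.27
position: [0.4529, -0.0161, 0.0924]
eef_rot: [-3.141, -0.0, 1.51]
wrist_force: [-1.3, -0.4, -1.7]
gripper_width: 0.0335
finger_force: 51.2
clock: 18.6
position: [0.4534, -0.0162, 0.0905]
eef_rot: [3.141, 0.0, 1.51]
wrist_force: [-3.3, -0.2, 16.2]
gripper_width: 0.0336
finger_force: 53.3
```

The foot reached the stone, so this is the deep kind and goes in the blue tray.

```bash
python3 -m inch '[[[0,0,0,0,0,0,25],[0,0,0,0,0,0,25],[0,0,-10,0,0,0,25],[0,0,-25,0,0,0,25],[0,0,-45,0,0,0,25],[0,0,-65,0,0,0,25],[0,0,-82,0,0,0,25],[0,0,-82,0,0,0,25]]]' 50; python3 -m inch '[[[-40,-3,0,0,0,-0.005,25],[-80,-5,0,0,0,-0.01,25],[-120,-7,0,0,0,-0.015,25],[-160,-9,0,0,0,-0.02,25],[-200,-11,0,0,0,-0.02,25],[-230,-13,0,0,0,-0.02,25],[-250,-14,0,0,0,-0.02,25],[-250,-14,0,0,0,-0.02,25]]]' 50
python3 - <<'E'
from h import *
to(449.5,-355,84,87.6); survey()
s=read_state(); im=snapshot("wrist"); C=cam("wrist",s); H=hsv(im)
m=(H[...,0]>100)&(H[...,0]<125)&(H[...,1]>120)&(H[...,2]>80)
for c in blobs(m,1000): print(rect(C,c,.016),cv2.boundingRect(c))
E
```

```text
clock: 19.27
position: [0.4544, -0.0161, 0.175]
eef_rot: [3.137, -0.0, 1.51]
wrist_force: [1.7, -0.4, -0.7]
gripper_width: 0.0334
finger_force: 51.3
clock: 19.93
position: [0.4223, -0.2691, 0.1713]
eef_rot: [-3.141, 0.001, 1.524]
wrist_force: [-0.3, -0.0, -1.0]
gripper_width: 0.0337
finger_force: 51.2
shift [-84.5  31.2  87.3] turn [-0.001  0.001 -0.005] | 3.0 0.0 rows
white 2756.0 [array([443. , 269.2]), array([ 96. , 270.2]), 1.2]
white 1152.5 [array([449.7, -15.9]), array([118.2, 117.6]), 63.4]
white 1070.0 [array([ 631.9, -423.9]), array([ 99.4, 158. ]), 19.9]
oak 2238.5 [array([648.5,  15.7]), array([344.5,  85.5]), 86.4]
[array([ 454.5, -265.8]), array([218.4,  93.8]), 87.8] (239, 58, 102, 207)
```

```bash
python3 -m inch '[[[-30,12,5,0,0,0,25],[-60,24,20,0,0,0,25],[-84,31,45,0,0,-0.005,25],[-84,31,65,0,0,-0.005,25],[-84,31,78,0,0,-0.005,25],[-84,31,86,0,0,-0.005,25],[-84,31,89,0,0,-0.005,25],[-84,31,89,0,0,-0.005,25]]]' 50;python3 -m inch '[[[0,0,1,0,0,0,25],[0,0,2,0,0,0,25],[0,0,3,0,0,0,25],[0,0,3,0,0,0,25]]]' 50
```

```text
clock: 20.7
position: [0.4517, -0.3491, 0.0827]
eef_rot: [-3.141, -0.001, 1.536]
wrist_force: [-0.1, -0.8, -1.9]
gripper_width: 0.0335
finger_force: 51.3
clock: 21.03
position: [0.4515, -0.3502, 0.0802]
eef_rot: [3.141, 0.0, 1.535]
wrist_force: [-0.3, 0.2, -1.3]
gripper_width: 0.0335
finger_force: 51.3
```

```bash
python3 -m inch '[[[0,0,0.5,0,0,0,25],[0,0,1.5,0,0,0,25],[0,0,1.5,0,0,0,25]]]' 50;python3 -m inch '[[[0,0,-1,0,0,0,50],[0,0,-1,0,0,0,70],[0,0,-1,0,0,0,85],[0,0,-1,0,0,0,85],[0,0,-1,0,0,0,85],[0,0,-1,0,0,0,85]]]'; python3 -m inch '[[[0,0,-20,0,0,0,85],[0,0,-60,0,0,0,85],[0,0,-100,0,0,0,85],[0,0,-135,0,0,0,85],[0,0,-135,0,0,0,85]]]'
python3 - <<'E'
from h import *
to(653,16.5,210,86.4); survey()
a=snapshot("scene")[120:330,30:350]
cv2.imwrite("pics/k.png",cv2.resize(a,None,fx=2.4,fy=2.4)[:,:,::-1])
E
```

```text
clock: 21.28
position: [0.4516, -0.3503, 0.0795]
eef_rot: [3.141, 0.001, 1.535]
wrist_force: [-4.9, 3.5, 19.8]
gripper_width: 0.0337
finger_force: 53.7
clock: 21.78
position: [0.4513, -0.35, 0.0792]
eef_rot: [-3.142, -0.0, 1.535]
wrist_force: [0.4, 0.4, -0.2]
gripper_width: 0.0848
finger_force: 0.0
clock: 22.2
position: [0.4536, -0.3513, 0.2208]
eef_rot: [3.135, 0.005, 1.535]
wrist_force: [1.0, 0.4, 0.7]
gripper_width: 0.0848
finger_force: 0.0
shift [374.9 185.8  10.4] turn [0.007 0.005 0.027] | 10.0 0.2 rows
white 2756.0 [array([443. , 269.2]), array([ 96. , 270.2]), 1.2]
white 1153.5 [array([449.6, -15.5]), array([115.9, 119.1]), 45.0]
white 1098.0 [array([ 631.9, -423.9]), array([ 99.4, 158. ]), 19.9]
blue 2608.5 [array([ 449.3, -290. ]), array([270.6,  95.7]), 87.6]
oak 2238.5 [array([648.5,  15.2]), array([345.4,  85.5]), 86.4]
```

View pics/k.png

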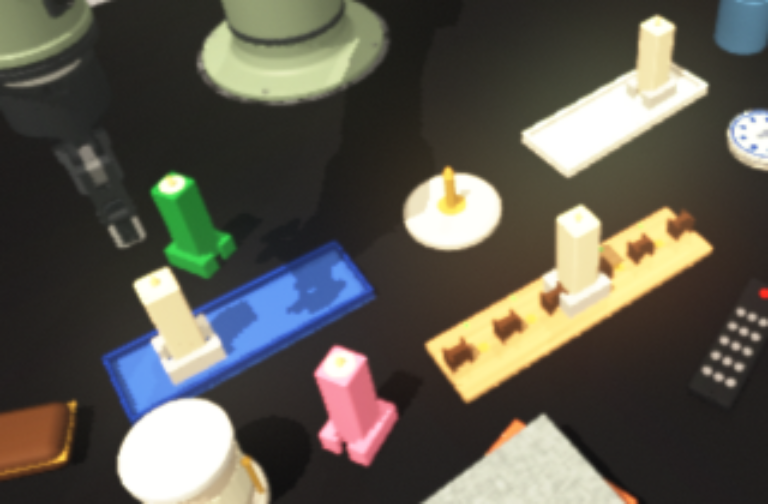

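The second candle stands upright in the blue tray (crop 180,330), and the last one is in the dock's middle place (578,260). Now for that one.

```bash
python3 -m inch '[[[37,18,1,0,0,0.005,85],[74,37,2,0,0,0.01,85],[111,55,3,0,0,0.015,85],[148,74,4,0,0,0.02,85],[185,92,5,0,0,0.025,85],[222,110,6,0,0,0.025,85],[259,128,7,0,0,0.025,85],[280,139,8,0,0,0.025,85]]]'; python3 -m inch '[[[37,19,0,0,0,0,85],[80,41,0,0,0,0,85],[90,45,0,0,0,0,85],[90,45,0,0,0,0,85],[90,45,0,0,0,0,85]]]'
python3 - <<'E'
from h import *
to(653,16,90,86.4)
E
```

```text
clock: 22.97
position: [0.6012, -0.0702, 0.2049]
eef_rot: [-3.14, -0.002, 1.514]
wrist_force: [0.5, 0.4, 0.8]
gripper_width: 0.085
finger_force: 0.0
clock: 23.38
position: [0.6503, 0.013, 0.2045]
eef_rot: [-3.139, -0.0, 1.512]
wrist_force: [-0.9, -1.9, 0.3]
gripper_width: 0.0854
finger_force: 0.0
shift [  3.1   2.8 114.5] turn [-0.002 -0.     0.004] | 2.7 0.0 rows
```

```bash
python3 -m inch '[[[3,2,30,0,0,0,85],[3,2.5,60,0,0,0,85],[3,2.5,90,0,0,0,85],[3,2.5,105,0,0,0,85],[3,2.5,112,0,0,0,85],[3,2.5,115,0,0,0,85],[3,2.5,115,0,0,0,85]]]'
python3 - <<'E'
from h import *
s=read_state(); im=snapshot("wrist"); C=cam("wrist",s)
H=hsv(im); m=(H[...,2]>240)&(H[...,1]<90)
for c in blobs(m,300): print(cv2.boundingRect(c))
print(np.round(proj(C,[.653,.0165,.132]),1)); to(653,16.5,86.7,86.4)
E
```

```text
clock: 23.97
position: [0.6533, 0.0139, 0.0912]
eef_rot: [-3.141, 0.0, 1.509]
wrist_force: [-0.4, -0.7, 0.1]
gripper_width: 0.0849
finger_force: 0.0
(0, 186, 94, 117)
(216, 284, 78, 39)
(271, 170, 21, 56)
[[255.  294.3]]
shift [ 2.3 -0.9  5.3] turn [0.001 0.    0.001] | 0.1 0.0 rows
```

```bash
python3 -m inch '[[[3,-0.3,4.5,0,0,0,85],[3,-0.3,4.5,0,0,0,50],[3,-0.3,4.5,0,0,0,40],[3,-0.3,4.5,0,0,0,30],[3,-0.3,4.5,0,0,0,25],[3,-0.3,4.5,0,0,0,25],[3,-0.3,4.5,0,0,0,25],[3,-0.3,4.5,0,0,0,25]]]' 50;  python3 -m inch '[[[0,0,0,0,0,0,25],[0,0,-3,0,0,0,25],[0,0,-8,0,0,0,25],[0,0,-14,0,0,0,25],[0,0,-20,0,0,0,25],[0,0,-26,0,0,0,25],[0,0,-32,0,0,0,25],[0,0,-38,0,0,0,25]]]' 50; python3 -m inch '[[[0,0,-25,0,0,0,25],[0,0,-50,0,0,0,25],[0,0,-60,0,0,0,25],[0,0,-60,0,0,0,25]]]' 50;python3 - <<'E'
from h import *
survey(); to(453.3,-16,187,86.4)
E
```

```text
clock: 24.68
position: [0.6534, 0.0177, 0.0872]
eef_rot: [3.141, 0.0, 1.51]
wrist_force: [-2.4, -0.3, 6.4]
gripper_width: 0.0336
finger_force: 49.8
clock: 25.35
position: [0.6534, 0.0176, 0.1256]
eef_rot: [3.141, 0.0, 1.51]
wrist_force: [-0.4, -0.3, -2.9]
gripper_width: 0.0338
finger_force: 49.9
clock: 25.68
position: [0.6545, 0.0178, 0.1875]
eef_rot: [3.138, -0.0, 1.509]
wrist_force: [-0.5, -0.4, -3.7]
gripper_width: 0.0332
finger_force: 50.7
white 2747.0 [array([442.9, 269.2]), array([ 95.3, 270.3]), 1.1]
white 1773.0 [array([ 221.6, -624. ]), array([369.8, 155.4]), 14.4]
white 1183.5 [array([450.3, -16.2]), array([119. , 118.7]), 89.9]
shift [ -45.8 -198.    -1.8] turn [ 0.002 -0.     0.002] | 4.9 0.0 rows
```

```bash
python3 -m inch '[[[-5,-40,0,0,0,0,25],[-14,-80,0,0,0,0,25],[-26,-120,0,0,0,0,25],[-38,-158,0,0,0,0,25],[-44,-190,0,0,0,0,25],[-46,-198,0,0,0,0,25],[-46,-198,0,0,0,0,25],[-46,-198,0,0,0,0,25]]]' 50;python3 -m inch '[[[0,0,0,0,0,0,25],[0,0,0,0,0,0,25]]]' 50
python3 - <<'E'
from h import *
to(453.3,-16,187,86.4)
survey()
E
```

```text
clock: 26.4
position: [0.4527, -0.0163, 0.1843]
eef_rot: [-3.141, -0.0, 1.509]
wrist_force: [-0.2, -0.3, -2.7]
gripper_width: 0.0335
finger_force: 52.0
clock: 26.57
position: [0.4535, -0.0158, 0.1844]
eef_rot: [-3.141, -0.001, 1.51]
wrist_force: [0.6, 1.3, -2.0]
gripper_width: 0.0337
finger_force: 52.0
shift [-0.2 -0.2 -2.6] turn [-0.    -0.001  0.002] | 0.1 0.0 rows
white 2728.0 [array([443.4, 269.1]), array([ 95.6, 269.9]), 1.6]
white 1087.5 [array([ 629.3, -424.7]), array([ 99.3, 158.4]), 25.1]
oak 2120.0 [array([648.5,  15.6]), array([344.7,  85.5]), 86.4]
```

```bash
python3 -m inch '[[[0,0,10,0,0,0,25],[0,0,20,0,0,0,25],[0,0,28,0,0,0,25],[0,0,33,0,0,0,25],[0,0,37,0,0,0,25],[0,0,40,0,0,0,25],[0,0,43,0,0,0,25],[0,0,43,0,0,0,25]]]' 50
```

```text
clock: 27.28
position: [0.4528, -0.0161, 0.1414]
eef_rot: [-3.141, -0.0, 1.51]
wrist_force: [0.2, -0.2, -2.1]
gripper_width: 0.0335
finger_force: 52.1
```

```bash
python3 -m inch '[[[0,0,5,0,0,0,25],[0,0,10,0,0,0,25],[0,0,15,0,0,0,25],[0,0,20,0,0,0,25],[0,0,24,0,0,0,25],[0,0,27,0,0,0,25],[0,0,27,0,0,0,25]]]' 50;python3 -m inch '[[[0,0,1.5,0,0,0,25],[0,0,3,0,0,0,25],[0,0,4.5,0,0,0,25],[0,0,4.5,0,0,0,25]]]' 50
```

```text
clock: 27.87
position: [0.4526, -0.0161, 0.1142]
eef_rot: [-3.141, -0.0, 1.51]
wrist_force: [-0.5, -0.3, -2.7]
gripper_width: 0.0331
finger_force: 52.0
clock: 28.2
position: [0.4528, -0.0162, 0.1102]
eef_rot: [-3.142, -0.0, 1.51]
wrist_force: [-0.8, 0.3, -1.7]
gripper_width: 0.0335
finger_force: 52.0
```

```bash
python3 -m inch '[[[0,0,1,0,0,0,25],[0,0,2,0,0,0,25],[0,0,3,0,0,0,25],[0,0,3,0,0,0,25]]]' 50; python3 -m inch '[[[0,0,3,0,0,0,25],[0,0,6,0,0,0,25],[0,0,9,0,0,0,25],[0,0,12,0,0,0,25],[0,0,14,0,0,0,25],[0,0,14,0,0,0,25]]]' 50;python3 -m inch '[[[0,0,1,0,0,0,25],[0,0,2,0,0,0,25],[0,0,3,0,0,0,25],[0,0,3,0,0,0,25],[0,0,3,0,0,0,25]]]' 50
```

```text
clock: 28.53
position: [0.4528, -0.0162, 0.1072]
eef_rot: [-3.141, -0.0, 1.51]
wrist_force: [0.2, -0.9, -1.4]
gripper_width: 0.0336
finger_force: 52.0
clock: 29.03
position: [0.4526, -0.0161, 0.0928]
eef_rot: [-3.141, -0.0, 1.51]
wrist_force: [-0.4, 0.1, -2.3]
gripper_width: 0.0335
finger_force: 52.1
clock: 29.45
position: [0.4529, -0.0161, 0.0911]
eef_rot: [3.141, 0.001, 1.51]
wrist_force: [-6.3, 0.7, 21.9]
gripper_width: 0.0334
finger_force: 54.8
```

The foot is on the stone, so this one is deep too and goes in the blue tray, at the +y slot.

```bash
python3 -m inch '[[[0,0,0,0,0,0,25],[0,0,0,0,0,0,25],[0,0,-10,0,0,0,25],[0,0,-25,0,0,0,25],[0,0,-45,0,0,0,25],[0,0,-65,0,0,0,25],[0,0,-82,0,0,0,25],[0,0,-82,0,0,0,25]]]' 50; python3 -m inch '[[[-40,2,0,0,0,-0.005,25],[-80,5,0,0,0,-0.01,25],[-110,7,0,0,0,-0.015,25],[-130,8,0,0,0,-0.02,25],[-140,9,0,0,0,-0.02,25],[-140,9,0,0,0,-0.02,25]]]' 50
python3 - <<'E'
from h import *
to(452,-232,84,87.6); survey()
s=read_state(); im=snapshot("wrist"); C=cam("wrist",s); H=hsv(im)
m=(H[...,0]>100)&(H[...,0]<125)&(H[...,1]>120)&(H[...,2]>80)
for c in blobs(m,600): print(rect(C,c,.016),cv2.boundingRect(c))
im=snapshot("scene")
cv2.imwrite("pics/l.png",cv2.resize(im[120:330,30:350],None,fx=2.4,fy=2.4)[:,:,::-1])
E
```

```text
clock: 30.12
position: [0.4542, -0.0161, 0.1754]
eef_rot: [3.137, -0.0, 1.509]
wrist_force: [1.6, -1.3, -1.6]
gripper_width: 0.0333
finger_force: 52.0
clock: 30.62
position: [0.453, -0.1584, 0.1719]
eef_rot: [-3.141, 0.0, 1.527]
wrist_force: [-0.1, 0.6, -2.1]
gripper_width: 0.0333
finger_force: 52.0
shift [-73.6   2.3  87.9] turn [-0.     0.    -0.002] | 2.7 0.0 rows
white 2758.0 [array([443. , 269.2]), array([ 96. , 270.2]), 1.2]
white 1147.5 [array([450.3, -14.6]), array([116. , 118.8]), 89.2]
oak 2437.5 [array([648.5,  15.2]), array([345.4,  85.5]), 86.4]
```

View pics/l.png

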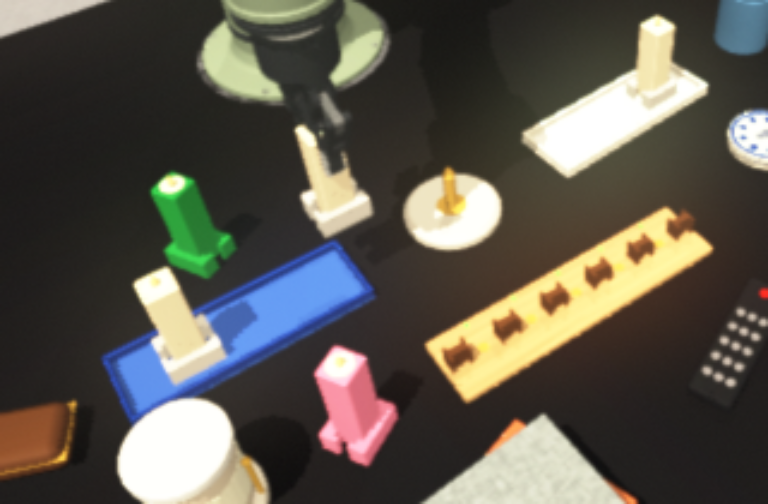

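The dock is empty and the blue tray hasn't moved (corners at (340,245) and (373,290), same as before). I'll place the last candle now.

```bash
python3 -m inch '[[[-35,0,2,0,0,0,25],[-73,0,10,0,0,0,25],[-73,0,40,0,0,0,25],[-73,0,65,0,0,0,25],[-73,0,78,0,0,0,25],[-73,0,86,0,0,0,25],[-73,0,88,0,0,0,25],[-73,0,88,0,0,0,25]]]' 50;python3 -m inch '[[[0,0,1,0,0,0,25],[0,0,2,0,0,0,25],[0,0,3,0,0,0,25],[0,0,3,0,0,0,25]]]' 50
```

```text
clock: 31.43
position: [0.4507, -0.2285, 0.0844]
eef_rot: [-3.142, -0.0, 1.531]
wrist_force: [0.2, -0.4, -1.6]
gripper_width: 0.0331
finger_force: 51.9
clock: 31.77
position: [0.4505, -0.2295, 0.0817]
eef_rot: [3.141, 0.0, 1.53]
wrist_force: [-0.0, 0.2, -2.1]
gripper_width: 0.0331
finger_force: 51.9
```

```bash
python3 -m inch '[[[0,0,1,0,0,0,25],[0,0,2,0,0,0,25],[0,0,2.5,0,0,0,25],[0,0,2.5,0,0,0,25]]]' 50;python3 -m inch '[[[0,0,-1,0,0,0,50],[0,0,-1,0,0,0,70],[0,0,-1,0,0,0,85],[0,0,-1,0,0,0,85],[0,0,-1,0,0,0,85],[0,0,-1,0,0,0,85]]]'; python3 -m inch '[[[0,0,-20,0,0,0,85],[0,0,-60,0,0,0,85],[0,0,-100,0,0,0,85],[0,0,-140,0,0,0,85],[0,0,-140,0,0,0,85]]]';python3 -m inch '[[[30,-20,-30,0,0,0,85],[60,-40,-60,0,0,0,85],[90,-50,-60,0,0,0,85],[120,-50,-60,0,0,0,85],[150,-50,-60,0,0,0,85],[150,-50,-60,0,0,0,85],[150,-50,-60,0,0,0,85],[150,-50,-60,0,0,0,85]]]'
python3 - <<'E'
from h import *
im=survey(); b=snapshot("scene")
cv2.imwrite("pics/m.png",np.hstack([cv2.resize(im[100:290,130:440],(400,245)),cv2.resize(b[110:300,60:370],(400,245))])[:,:,::-1])
E
```

```text
clock: 32.1
position: [0.4505, -0.2297, 0.0801]
eef_rot: [3.141, 0.001, 1.529]
wrist_force: [-8.6, 1.6, 30.7]
gripper_width: 0.0335
finger_force: 55.9
clock: 32.6
position: [0.4503, -0.2294, 0.0797]
eef_rot: [-3.141, -0.0, 1.53]
wrist_force: [-0.1, -0.3, 0.0]
gripper_width: 0.0853
finger_force: 0.0
clock: 33.02
position: [0.4529, -0.2301, 0.2263]
eef_rot: [3.134, 0.003, 1.53]
wrist_force: [1.0, -0.1, -0.3]
gripper_width: 0.0851
finger_force: 0.0
clock: 33.68
position: [0.4065, -0.0778, 0.2797]
eef_rot: [-3.141, 0.0, 1.53]
wrist_force: [0.6, -1.0, -0.6]
gripper_width: 0.085
finger_force: 0.0
white 2757.0 [array([443. , 269.2]), array([ 96. , 270.2]), 1.2]
white 1166.5 [array([448.8, -16.2]), array([117.9, 119.1]), 45.0]
white 1007.5 [array([ 631.9, -423.9]), array([ 99.4, 158. ]), 19.9]
oak 2796.5 [array([648.5,  15.7]), array([344.5,  85.5]), 86.4]
```

View pics/m.png

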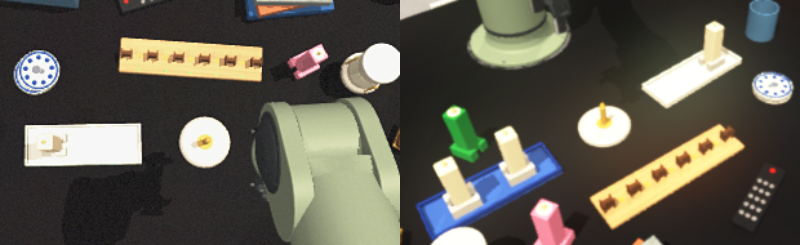

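The dock and pin are empty. Two candles stand upright in the blue tray and one in the white, and the bystanders are where they were.

```bash
python3 -c "
from bench import *
print(finish_job())"
```

```text
the job is handed in; nothing more can be done
None
```

I tried all three candles on the pin and handed the job in after about 34 s of robot time: the two deep ones stand upright in the blue tray and the short one in the white, with the dock and pin empty and nothing toppled; the hand-in gave no verdict.

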